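# Push the air tube home in the push-fit outlet and set its collet

## Robot

A 7-joint arm with a two-finger parallel gripper is mounted at the origin on a cart in front of the work surface, level with it; the furniture and walls round the work are solid. World frame = base frame: x ahead of the robot, y to its left, z up, the work surface at z = 0. Lengths are in mm, angles in rad, forces in N, time in s.
With the tool pointing down it reaches from about 425 to 950 mm from the base axis. Payload 4.7 kg.
Tool frame: the origin (TCP) lies at the very end of the fingers, on their centre line; the grasp point (between the pads) lies 19 mm behind it; z points along the fingers, y is the line along which they close (so a half turn about z gives the same grasp; the last joint's range is limited). The gripper opens to 85 mm and grips with 20 to 120 N. Pads are 22 mm wide; open, the fingers measure 114 mm over their backs; the gripper's body (76 mm by 85 mm) begins 54 mm behind the grasp point. The pads swing forward as they close: fully open they stand 13 mm farther back than shut.
Start: joints at [1.181, 0.469, -0.049, 1.532, 0.024, 1.141, -0.082], TCP at [238.337, -631.541, 231.335] pointing down, gripper open.
Joint ranges: [-2.59, 2.59], [-0.33, 1.99], [-1.39, 1.29], [0.1, 2.45], [-1.04, 4.18], [0.21, 1.99], [-2.66, 2.66]. Speed limits (rad/s): [2.57, 2.57, 3.14, 3.14, 3.14, 3.14, 3.14].

## Interface

Orientations are given as a unit quaternion [x, y, z, w].
In Python, from plant import goto, move_l, move_joints, ungrasp, grasp, dwell, inverse_kinematics, read_state, get_image, PlanningError, hand_in gives the robot as it stands. Calls block until the motion is done:
- goto(position, orientation): joint-space move of the TCP to a pose.
- move_l(position, attitude=None, feed=150): straight line of the TCP; attitude=None keeps the orientation; feed is the mean speed in mm/s.
- move_joints(angles): joint-space move.
- ungrasp() and grasp(effort=None): open the fingers fully, or close them until they stop; effort is the grip in N (None keeps the last).
- dwell(seconds).
- inverse_kinematics(position, orientation): joint angles nearest the present ones, or None.
- read_state(): the state.
- get_image(name): name is "side" or "top" or "wrist"; returns a dict with "frame" (400x640x3 uint8, blue, green, red), "range_z" (400x640 float32, mm along the optical axis (not along the pixel's ray), 0 where there is no reading), "fx", "fy", "cx", "cy" (pixels), "extrinsics" (4x4, takes a point from world to camera coordinates). Camera axes: x right, y up, looking along -z (the intrinsics and any distortion apply to the point x, -y, -z); pixel columns grow to the right and rows downward; lengths in mm; the calibration is good to about 2 mm. A picture is of the moment at which its call begins.
A pose or a line that the arm cannot do raises PlanningError and nothing moves.
- hand_in(): hands the job in; it is judged then, once.
The state is a dict: "time": time; "joints": joint angles; "qvel": joint speeds; "joint_torque": joint torques, N m; "tool_pos": TCP position; "orientation": TCP orientation; "contact_force": force on the tool from outside, world axes, zero at the start; "torque": the same for the moment, N m; "gripper_width": finger opening in mm; "grip_force": force on a finger pad.
Only numpy, scipy, OpenCV 4.12 (cv2) and the standard library are available. Lean on these libraries where they do the work, as an engineer would, in place of code of your own. Each camera call takes 0.05 s, during which the arm holds its last target. There are 200 camera calls.

## Task

Take the blue air tube out of the wooden block and push its chamfered foot straight down into the open push-fit outlet of the air manifold (the one without a plug): through the collet, past the O-ring seal and on until it bottoms and holds the check valve inside fully open. Push firmly but do not ram it: 20 to 25 N is plenty, and the valve seat is damaged above 30 N. Then, as every fitter does, give the tube a short tug back up so that the orange collet ring rises to its stop and locks, let go and leave the tube standing in the outlet; leave the spare tube, the wrench and the jar where they are.

Things in the scene. Friction and masses are not known exactly. Their poses are not given: they have to be found in the camera images.
- air_tube: Rigid blue air tube, 16 mm thick, 140 mm long, 60 g; brass hex (19 mm wide, 118 to 125 mm above the foot) and slim steel nipple on top. Stands in a 17.5 mm hole, 38 mm deep, of a fixed pine block (64 x 150 x 48 mm), leaning up to 3 degrees; the spare tube is in the other hole, 80 mm along the block. Origin at the foot, z to its top. It can pivot in the grip.
- tube_foot (a point): Centre of the tube's lower end face (11 mm wide, widening to 16 mm over the first 4 mm): the end to push into the outlet. Same point as the origin of air_tube.
- tube_grip (a point): Point on the tube's axis 95 mm above the foot, where it is best gripped from above (16 mm wide; 45 mm of tube and nipple stand above this point). Fingers closing at right angles to the line from air_tube to spare_tube have free room.
- outlet: Open push-fit outlet, black, 32 mm wide, 50 mm high, fixed on the manifold's bar (its top 36 mm above the bench). Origin under its centre, z up along the bore. The foot slides in with 4 to 13 N in all: gripping jaws about 16 mm below the mouth, the O-ring at 27 mm (a bump, not the bottom), then a spring-loaded check valve. At the hard bottom the force climbs steeply; 18 to 25 N is firmly home.
- outlet_mouth (a point): Centre of the open mouth, top of the outlet, 86 mm above the bench, with the collet ring down. Flared from 22 to 17.6 mm; bore below 17.4 mm. The foot meets the check valve 27 to 39 mm below this point and the hard bottom 8 mm lower, at 35 to 47 mm: this differs from outlet to outlet and can only be felt.
- collet (a joint): Height of the orange collet ring (28 mm wide, 7 mm high, round the mouth), in m: 0 = down, as at the start; 0.003 = drawn up to its stop, where it stays. Friction of 4 to 5 N holds it. Its jaws slide on the tube going in but wedge on it going out: pulling the seated tube up by 3 to 4 mm with some 6 to 10 N carries the ring up; then the pull climbs. 15 N is enough; far more may draw the tube out.
- poppet (a joint): Travel of the check valve inside the outlet, in m: 0 = shut, 0.008 = pushed fully open, when the tube has bottomed. Its spring (1 to 2.5 N) makes it follow the tube: after the tug it is still about half open.
- blanked: The other outlet of the manifold, 76 mm from the open one, of the same pattern but closed by a grey plug (top 98 mm above the bench). Fixed; nothing to do there. Origin at the centre of its underside.
- spare_tube: Bystander: grey plastic tube, 16 mm in diameter, 104 mm long, standing in the other hole of the block; origin at the centre of its foot.
- wrench: Bystander: steel spanner, 187 mm long, 10 mm high, lying on the bench behind the work; origin under its middle.
- bolt_jar: Bystander: clear jar with a red lid, 65 mm wide, 99 mm high, behind the work; origin at the centre of its underside.
Not all that is in view belongs to the job. What is shaped like the air_tube but green or red is not meant.

How it is judged:
By the outcome, as a careful person would: the job done as asked, in the order asked, and still so for the second after the job is handed in, with the robot touching nothing.
It also fails if it takes over 54 s, if anything falls off the work surface, if the arm or the gripper's body presses on something with over 40 N, if the wrist force passes 120 N, or if a joint passes its speed limit or range.

## Working session

There is one attempt and no reset: what is moved stays moved. The work goes in short steps, each a Python script; the robot and the scene stay as the last script left them, time stands still between calls to the robot, and variables do not carry over. Pictures are saved under pics/ and viewed, at most 10 in all, crops included, and the job is handed in when it is done.

```bash
ls && mkdir -p pics && cat > h.py <<'E'
import numpy as np, cv2
from plant import *
def cloud(im):
    z=im["range_z"].astype(float); h,w=z.shape
    u,v=np.meshgrid(np.arange(w),np.arange(h))
    P=np.stack([(u-im["cx"])/im["fx"]*z,-(v-im["cy"])/im["fy"]*z,-z,np.ones_like(z)],-1)
    W=P@np.linalg.inv(im["extrinsics"]).T
    W[z==0]=np.nan
    return W[...,:3]
def proj(im,p):
    c=im["extrinsics"]@np.r_[p,1]
    return im["cx"]+im["fx"]*c[0]/-c[2], im["cy"]+im["fy"]*c[1]/c[2]
E
python3 - <<'E'
from h import *
for n in("side","top"):
    im=get_image(n); cv2.imwrite(f"pics/{n}0.png",im["frame"]); np.savez(f"{n}0.npz",**im)
    print(n,{k:im[k] for k in im if k not in("frame","range_z")})
print(read_state())
E
```

```text
pics
side {'fx': 519.4978200859845, 'fy': 519.4978200859845, 'cx': 311.5758679312494, 'cy': 197.28307800769667, 'extrinsics': array([[ 9.44758338e-01, -3.27299071e-01,  1.75214319e-02,
        -5.41626398e+02],
       [ 1.08195439e-01,  3.61877253e-01,  9.25925807e-01,
        -9.15442255e+01],
       [-3.09395265e-01, -8.72880388e-01,  3.77298819e-01,
        -1.04123682e+03],
       [ 0.00000000e+00,  0.00000000e+00,  0.00000000e+00,
         1.00000000e+00]])}
top {'fx': 414.66587015552113, 'fy': 414.66587015552113, 'cx': 321.60457004402866, 'cy': 196.7808085546997, 'extrinsics': array([[-3.00853997e-02, -9.99491609e-01,  1.05542489e-02,
        -1.48254065e+02],
       [ 9.86063892e-01, -2.79494120e-02,  1.64002537e-01,
        -5.42898208e+02],
       [-1.63624174e-01,  1.53412456e-02,  9.86403455e-01,
        -8.60585858e+02],
       [ 0.00000000e+00,  0.00000000e+00,  0.00000000e+00,
         1.00000000e+00]])}
{'time': 0.1, 'joints': array([ 1.18110043,  0.46937459, -0.04861596,  1.53356772,  0.02406608,
        1.141025  , -0.08227624]), 'qvel': array([ 9.35390360e-05, -1.21936725e-03, -3.68852738e-04, -1.65071212e-03,
        7.59308462e-04, -5.20541757e-05,  1.47113046e-04]), 'joint_torque': array([ 1.09105007e-03, -5.11515105e+01, -4.71252564e-02, -2.38391054e+01,
        1.06930846e-02,  4.36510003e-03, -3.94326867e-05]), 'tool_pos': array([ 238.13359452, -631.03174893,  230.35997899]), 'orientation': array([ 9.83766843e-01,  1.79449149e-01, -1.71968926e-04, -8.78792986e-04]), 'contact_force': array([-0.05880301,  0.0692777 ,  0.21094236]), 'torque': array([-0.00066737,  0.01742379,  0.00351296]), 'grip_force': 0.0, 'gripper_width': 85.31024339944962}
```

View pics/side0.png

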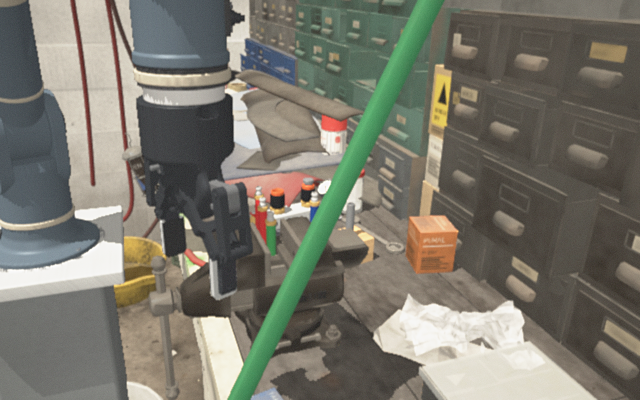

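View pics/top0.png

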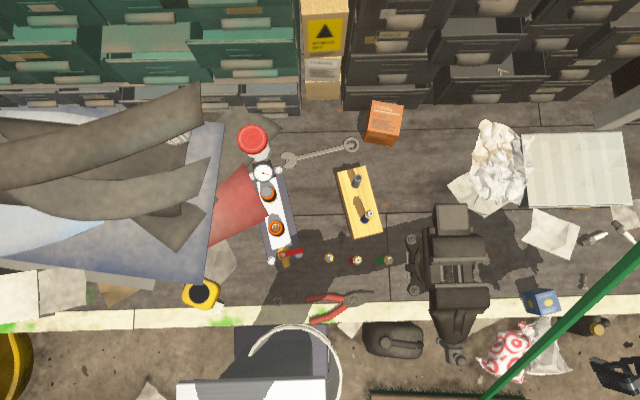

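```bash
python3 - <<'E'
from h import *
t=dict(np.load("top0.npz"));s=dict(np.load("side0.npz"))
a=cv2.resize(t["frame"][125:275,235:410],None,fx=4.5,fy=4,interpolation=cv2.INTER_CUBIC)
cv2.imwrite("pics/topc.png",a)
b=cv2.resize(s["frame"][160:290,230:410],None,fx=4.4,fy=4.4,interpolation=cv2.INTER_CUBIC)
cv2.imwrite("pics/sidec.png",b)
W=cloud(t)
for u,v in [(356,181),(366,214),(369,212),(268,193),(276,227),(276,210),(263,173),(345,200),(375,230),(330,258),(356,260),(388,260),(310,200),(253,135)]: print((u,v),W[v,u].round(1))
E
```

```text
(356, 181) [ 557.7 -234.   112.9]
(366, 214) [ 486.7 -248.2  136.9]
(369, 212) [ 490.3 -254.1  138.2]
(268, 193) [540.8 -53.1  97.3]
(276, 227) [474.7 -64.1  49.1]
(276, 210) [513.9 -62.9  31.9]
(263, 173) [588.8 -40.1  73. ]
(345, 200) [ 529.5 -214.8   47.3]
(375, 230) [ 462.3 -277.    46.3]
(330, 258) [ 403.9 -175.1  137.9]
(356, 260) [ 398.7 -225.4  130.6]
(388, 260) [ 396.9 -287.4  129.4]
(310, 200) [ 539.8 -137.9   -3.6]
(253, 135) [666.2 -22.5  96.1]
```

View pics/topc.png

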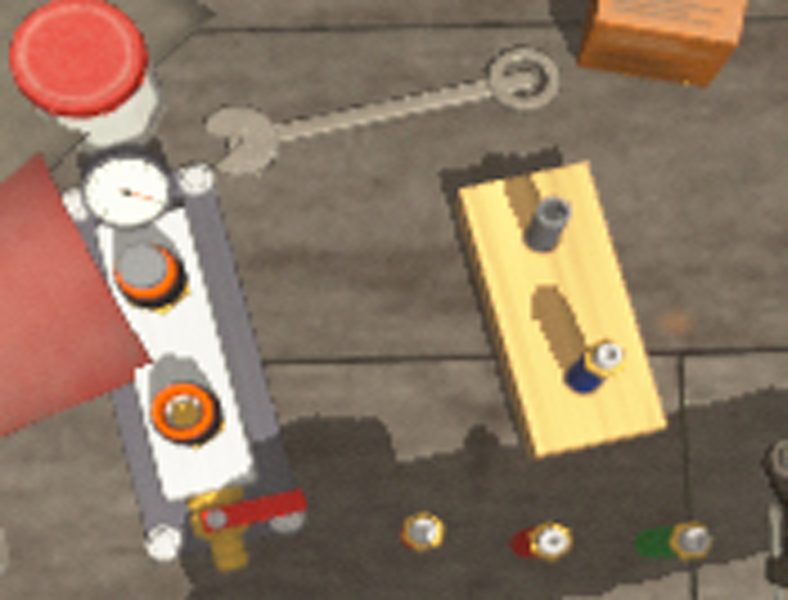

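View pics/sidec.png

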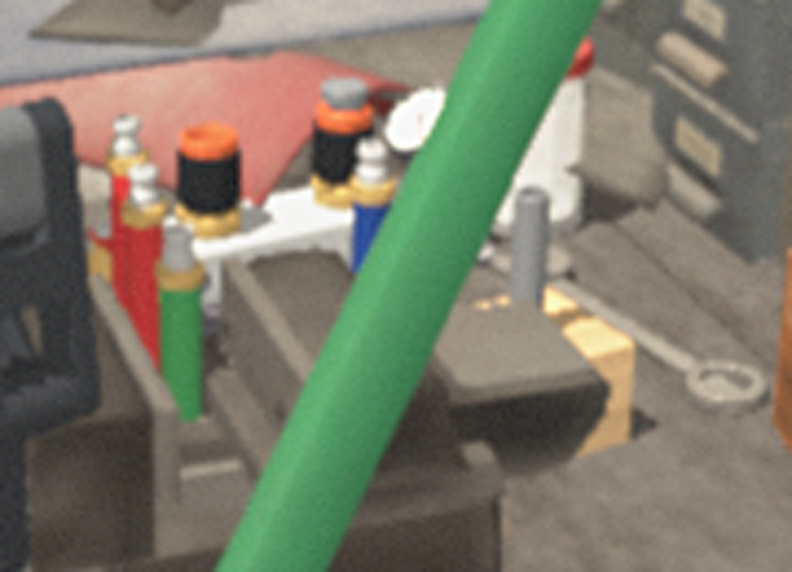

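```bash
cat >> h.py <<'E'
def ray(im,u,v,z):
    E=np.linalg.inv(im["extrinsics"]); o=E[:3,3]
    d=E[:3,:3]@np.array([(u-im["cx"])/im["fx"],-(v-im["cy"])/im["fy"],-1])
    return o+d*(z-o[2])/d[2]
E
python3 - <<'E'
from h import *
t=dict(np.load("top0.npz")); W=cloud(t); f=t["frame"]; hsv=cv2.cvtColor(f,cv2.COLOR_BGR2HSV)
X=W[...,0];Y=W[...,1];Z=W[...,2]
m=(X>420)&(X<620)&(Y<-190)&(Y>-310)&(Z>38)&(Z<56)
P=W[m]; print("block",len(P),np.median(P[:,2]))
r=cv2.minAreaRect(P[:,:2].astype(np.float32)); print(r)
# orange
o=(hsv[...,0]>4)&(hsv[...,0]<16)&(hsv[...,1]>170)&(hsv[...,2]>150)
o[:,:240]=0;o[:,310:]=0;o[:160]=0;o[260:]=0
n,l,st,c=cv2.connectedComponentsWithStats(o.astype(np.uint8))
for i in range(1,n):
    if st[i,4]>20:
        pts=np.argwhere(l==i)[:,::-1].astype(np.float32)
        (cx,cy),ax,an=cv2.fitEllipse(cv2.convexHull(pts)) ; print(st[i],c[i],(cx,cy),ax,ray(t,cx,cy,86).round(1),np.nanpercentile(Z[l==i],[10,50,90]))
# tubes: tops
for nm,u,v,z in [("blue nipple",369.7,213,150),("spare top",357,177.5,114)]: print(nm,ray(t,u,v,z))
for nm,b in [("blue",(m:=(X>440)&(X<520)&(Y<-225)&(Y>-290)&(Z>60))),("spare",(X>530)&(X<600)&(Y<-205)&(Y>-270)&(Z>60))]:
    Q=W[b]; print(nm,len(Q))
    for a0,a1 in((60,80),(80,100),(100,118),(118,132),(132,145),(145,156)):
        q=Q[(Q[:,2]>=a0)&(Q[:,2]<a1)]
        if len(q): print(a0,len(q),q.mean(0).round(1),q[:,:2].min(0).round(1),q[:,:2].max(0).round(1))
# red tubes near, and everything tall around
b=(X>350)&(X<450)&(Y<-100)&(Y>-350)&(Z>60); print("decoys",np.argwhere(b)[:,::-1].min(0),W[b].max(0),W[b].min(0))
E
```

```text
block 1834 48.25177389856219
((526.693115234375, -245.86618041992188), (150.5325164794922, 64.55742645263672), 12.215805053710938)
[261 188  13  12  42] [268.5952381  195.47619048] (267.1591796875, 192.6999969482422) (12.497700691223145, 13.52587604522705) [543.5 -50.1  86. ] [77.80894156 85.65758541 87.4127038 ]
[269 221  13  14  91] [274.9010989  227.59340659] (275.068359375, 227.4815673828125) (13.17846393585205, 13.727445602416992) [470.3 -65.7  86. ] [78.84010555 85.31611357 87.71182926]
blue nipple [ 486.84759045 -253.79254939  150.        ]
spare top [ 564.72096014 -236.21755981  114.        ]
blue 100
60 9 [ 482.7 -249.7   72. ] [ 479.5 -255.1] [ 489.8 -246.7]
80 11 [ 482.8 -250.1   90.2] [ 479.4 -258. ] [ 489.6 -246.3]
100 12 [ 483.1 -249.6  109.9] [ 479.4 -257.4] [ 489.3 -246.2]
118 5 [ 480.7 -250.6  127.1] [ 479.2 -256.3] [ 482.7 -247.9]
132 38 [ 485.8 -253.2  137. ] [ 478.7 -262.2] [ 494.8 -246.2]
145 25 [ 487.1 -253.8  149.5] [ 481.  -258.6] [ 492.7 -248.7]
spare 88
60 14 [ 560.3 -234.    68.7] [ 557.1 -242. ] [ 566.1 -229.5]
80 33 [ 564.5 -236.9   91.6] [ 557.2 -244.1] [ 571.7 -229.5]
100 41 [ 564.1 -237.2  111.8] [ 557.1 -244.6] [ 572.3 -229.8]
decoys [324 253] [ 413.83964624 -163.78538108  143.09003428] [ 390.96413788 -295.5184128    61.94222706]
```

```bash
python3 - <<'E'
from h import *
for n in("top","side"):
    t=dict(np.load(n+"0.npz")); W=cloud(t); hsv=cv2.cvtColor(t["frame"],cv2.COLOR_BGR2HSV)
    g=(hsv[...,0]>50)&(hsv[...,0]<80)&(hsv[...,1]>150)&(t["range_z"]>0)
    if n=="top": g[:,:480]=0
    Q=W[g]; i=np.argsort(Q[:,2]); print(n,len(Q)); print(Q[i[::max(1,len(i)//10)]].round(0))
t=dict(np.load("top0.npz")); W=cloud(t)
X,Y,Z=W[...,0],W[...,1],W[...,2]
for x0 in range(250,700,50):
    print(x0,[int(np.nanmax(np.where((X>=x0)&(X<x0+50)&(Y<=y)&(Y>y-50),Z,-99))) for y in range(0,-700,-50)])
print(inverse_kinematics([487,-254,250],[np.cos(.1065),np.sin(.1065),0,0]))
print(inverse_kinematics([470.3,-65.7,220],[np.cos(.1065),np.sin(.1065),0,0]))
E
```

```text
top 182
[[-131. -808. -763.]
 [ -45. -693. -483.]
 [ -22. -683. -445.]
 [   0. -690. -398.]
 [  36. -682. -330.]
 [ 188. -649.  -42.]
 [ 210. -646.    4.]
 [ 247. -645.   74.]
 [ 342. -620.  256.]
 [ 362. -624.  295.]
 [ 386. -614.  339.]]
side 0
[]
250 [3, 3, 14, 14, 12, 4, 4, 137, 148, 136, 4, 3, 172, 247]
300 [4, 10, 14, 15, 16, 16, 32, 166, 166, 165, 4, 63, 270, 6]
350 [9, 31, 4, 127, 141, 140, 39, 167, 165, 164, 5, 4, 351, 22]
400 [37, 53, 48, 143, 142, 142, 33, 167, 166, 166, 5, 5, 358, 28]
450 [73, 89, 10, 6, 150, 152, 5, 145, 145, 126, 40, 5, 25, 15]
500 [101, 100, 5, 4, 53, 52, 4, 140, 142, 65, 73, 75, 69, 59]
550 [100, 99, 5, 48, 117, 52, 5, 4, 4, 69, 72, 81, 84, 58]
600 [104, 84, 11, 10, 48, 51, 5, 5, 5, 49, 64, 81, 71, 58]
650 [103, 101, 9, 9, 14, 89, 90, 5, 4, 172, 172, 72, 59, 58]
[ 0.57881975  0.25763967 -0.21195415  1.80236469  0.06056089  1.08786507
 -1.0122829 ]
[ 0.47035951  0.18691619 -0.47364697  1.98414295  0.10135882  0.99306552
 -1.40947574]
```

```bash
cat >> h.py <<'E'
A=np.radians(12.2)/2
Q=[np.cos(A),np.sin(A),0,0]
def st(tag=""):
    s=read_state(); print(tag,round(s["time"],2),s["tool_pos"].round(1),"F",s["contact_force"].round(1),"T",s["torque"].round(2),"w",round(s["gripper_width"],1),round(s["grip_force"],1)); return s
E
python3 - <<'E'
from h import *
move_l([240,-450,260],feed=250); st()
goto([486,-253.9,235],Q); st()
im=get_image("wrist"); cv2.imwrite("pics/w1.png",im["frame"]); np.savez("w1.npz",**im)
print(proj(im,[487,-253.9,150]),proj(im,[565.8,-237.4,114]))
E
```

```text
0.98 [ 239.7 -451.3  260. ] F [-0.3  0.2 -0.5] T [-0.03 -0.    0.01] w 85.4 0.0
 2.18 [ 485.2 -255.8  234.7] F [ 0.9 -0.2 -0.3] T [ 0.01  0.03 -0.04] w 85.1 0.0
(np.float64(319.54083761283596), np.float64(201.80068585443362)) (np.float64(319.90647267218117), np.float64(78.88613197196615))
```

View pics/w1.png

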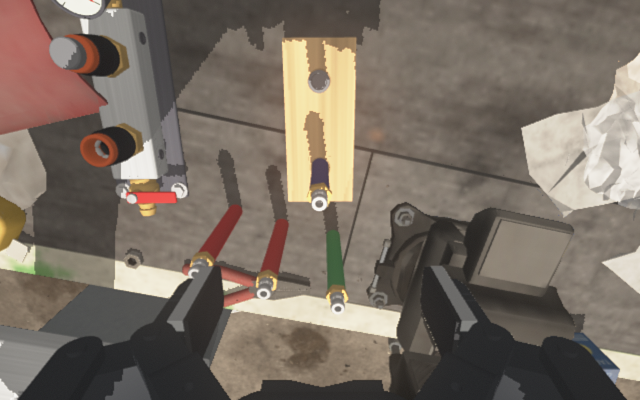

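```bash
python3 - <<'E'
from h import *
w=dict(np.load("w1.npz")); print("mouth pred",proj(w,[470.3,-65.7,86]))
move_l([487,-254,150],Q,feed=150); dwell(.2); st()
move_l([487,-254,86],Q,feed=100); dwell(.3); st("down")
grasp(90); dwell(.3); st("grip")
move_l([487,-254,130],Q,feed=60); st("up44")
move_l([487,-254,200],Q,feed=120); dwell(.3); st("up")
for n in("wrist","side","top"):
    im=get_image(n); np.savez(n+"2.npz",**im); print(n,proj(im,[487,-254,124]),proj(im,[487,-254,264]))
    cv2.imwrite(f"pics/{n}2.png",im["frame"])
E
```

```text
mouth pred (np.float64(98.04057643415595), np.float64(150.54234793630388))
 3.15 [ 487.7 -254.3  151.1] F [-0.4 -0.3  0.8] T [0.   0.01 0.01] w 85.3 0.0
down 4.24 [ 487.3 -254.2   86.5] F [-0.4  0.3 -0.7] T [ 0.04  0.02 -0.03] w 85.3 0.0
grip 5.19 [ 487.  -253.9   86.1] F [-0.6  1.8  3.3] T [0.25 0.21 0.06] w 14.1 87.6
up44 6.08 [ 486.7 -253.9  129.8] F [ 0.1 -0.9 -0.3] T [-0.02  0.02 -0.  ] w 14.7 87.6
up 7.11 [ 486.7 -253.9  199.4] F [-0.3  0.8 -0.5] T [ 0.01 -0.01 -0.02] w 14.2 87.6
wrist (np.float64(322.0890630538628), np.float64(209.25700432151362)) (np.float64(322.260729931326), np.float64(383.2869212139325))
side (np.float64(313.7010439220696), np.float64(206.2591265087377)) (np.float64(315.2937316768025), np.float64(129.4515845285776))
top (np.float64(368.1613528752762), np.float64(214.56599522921135)) (np.float64(378.4603863130691), np.float64(204.23366378488552))
```

View pics/wrist2.png

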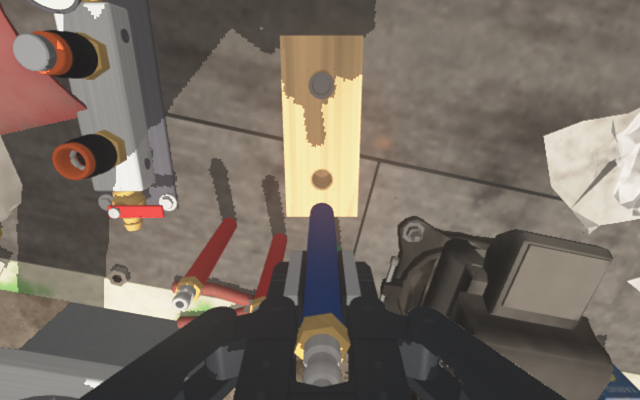

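```bash
python3 - <<'E'
from h import *
move_l([470.3,-65.7,200],Q,feed=150); dwell(.4); s=st()
im=get_image("wrist"); np.savez("w3.npz",**im)
p=s["tool_pos"]; print("mouth pred",proj(im,[470.3,-65.7,86]),"foot",proj(im,[p[0],p[1],124]))
f=im["frame"]; hsv=cv2.cvtColor(f,cv2.COLOR_BGR2HSV)
o=((hsv[...,0]<16)&(hsv[...,1]>170)&(hsv[...,2]>120)).astype(np.uint8)
n,l,stt,c=cv2.connectedComponentsWithStats(o)
for i in range(1,n):
    if stt[i,4]>150: print(stt[i],c[i])
cv2.imwrite("pics/w3.png",cv2.resize(f[60:360,160:480],None,fx=2,fy=2,interpolation=cv2.INTER_CUBIC))
E
```

```text
9.07 [470.3 -65.9 200. ] F [-0.   0.4 -1.1] T [-0.06 -0.01 -0.03] w 14.2 87.6
mouth pred (np.float64(321.4645430230553), np.float64(191.52547495110397)) foot (np.float64(321.6801714146913), np.float64(209.37542235393974))
```

View pics/w3.png

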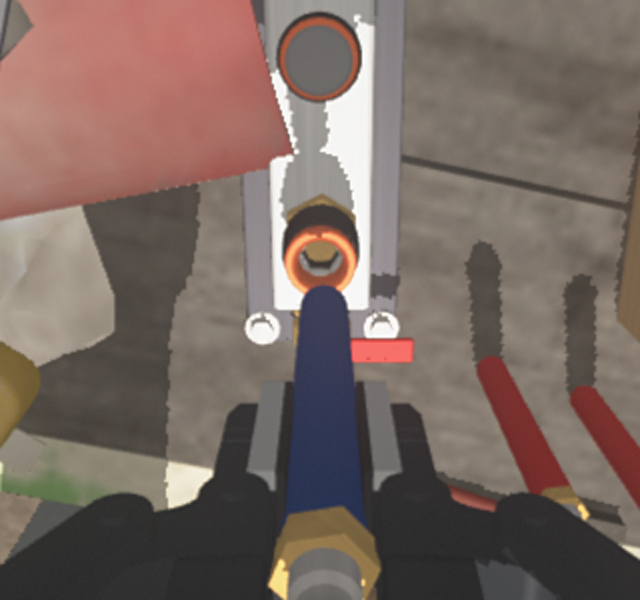

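```bash
python3 - <<'E'
from h import *
x,y=470.3,-65.3
move_l([x,y,166],Q,feed=80); dwell(.3); s=st("hover")
F0=s["contact_force"][2]
z=166; log=[]
while z>76+86-49:
    d=86-(z-76)
    z-=1.0 if d<30 else 0.35
    move_l([x,y,z],Q,feed=12)
    s=read_state(); F=s["contact_force"]; log.append((round(86-z+76,1),round(s["tool_pos"][2],1),*F.round(1)))
    if F[2]>(14 if d<30 else 16): break
    if np.hypot(*F[:2])>9 or s["time"]>28: print("side/time"); break
for l in log: print(*l)
dwell(.3); st("end")
E
```

```text
hover 9.99 [470.6 -65.3 166.4] F [-0.6  0.5 -0.2] T [0.04 0.01 0.03] w 14.4 87.6
side/time
-3.0 165.0 0.2 -0.1 -0.0
-2.0 163.9 1.0 -0.7 -0.3
-1.0 162.9 -0.2 -0.2 -0.3
0.0 161.9 -0.3 0.9 0.1
1.0 160.9 0.1 -0.8 -1.0
2.0 159.9 -0.2 -0.6 -0.8
3.0 158.9 -0.0 0.5 -1.5
4.0 157.9 -0.4 0.4 -0.7
5.0 156.9 0.1 -1.5 -0.1
6.0 155.9 0.4 -0.3 -0.8
7.0 155.0 0.0 -0.1 -2.2
8.0 154.0 0.1 -0.2 -1.8
9.0 153.0 1.1 0.5 -1.0
10.0 152.0 1.6 0.7 -2.3
11.0 151.0 0.5 1.1 -2.1
12.0 149.9 0.8 1.2 -0.6
13.0 148.9 0.5 0.8 -0.2
14.0 147.9 0.9 1.3 -0.8
15.0 147.0 0.5 1.0 0.3
16.0 146.2 0.9 1.3 1.4
17.0 145.2 0.6 1.1 3.7
18.0 144.3 0.2 1.1 4.6
19.0 143.3 0.8 1.4 5.8
20.0 142.3 0.3 2.0 5.5
21.0 141.4 1.1 1.7 5.7
22.0 140.3 0.6 2.0 6.0
23.0 139.3 0.7 3.0 5.2
24.0 138.2 0.2 1.6 5.4
25.0 137.1 0.6 1.7 5.0
26.0 136.1 1.6 1.9 4.8
27.0 135.2 0.8 2.4 6.1
28.0 134.4 0.8 2.9 7.5
29.0 133.4 1.0 2.9 6.6
30.0 132.6 0.4 2.8 8.7
30.3 132.4 -0.4 2.1 10.0
30.7 132.0 0.0 1.4 8.5
31.0 131.6 0.8 2.3 9.0
31.4 131.2 0.4 2.2 8.4
31.7 130.8 0.1 1.7 8.2
32.1 130.4 -0.3 2.0 8.1
32.4 130.0 0.3 2.5 7.9
32.8 129.7 0.6 0.9 7.5
33.1 129.3 0.4 2.7 7.2
33.5 128.8 1.1 2.6 5.5
33.8 128.5 1.4 2.2 6.5
34.2 128.4 -1.0 2.1 8.2
34.5 128.0 -0.0 2.1 8.7
34.9 127.7 -0.1 1.6 8.2
35.2 127.3 0.6 1.8 8.3
35.6 126.9 1.4 2.8 6.9
35.9 126.4 0.9 1.6 6.7
36.3 126.3 0.2 2.1 9.5
36.6 126.0 0.2 2.7 9.0
37.0 125.6 -0.5 2.1 8.0
37.3 125.2 -0.0 2.5 8.1
37.7 124.9 0.9 2.9 8.0
38.0 124.5 -0.2 3.1 8.5
38.4 124.4 -0.8 2.6 10.7
38.7 124.1 -1.4 2.1 9.9
39.1 123.7 0.4 2.6 9.8
39.4 123.2 -0.2 2.1 9.0
39.8 122.8 0.3 2.0 9.4
40.1 122.5 -0.0 2.7 8.7
40.5 122.1 -0.1 2.2 7.6
40.8 121.7 0.6 3.0 7.9
41.2 121.4 0.5 2.4 8.9
41.5 121.3 -0.0 2.9 10.6
41.9 120.9 0.2 1.7 11.1
42.2 120.5 0.3 2.2 10.1
42.6 120.2 -0.4 1.5 9.7
42.9 119.8 0.4 2.7 10.0
43.3 119.5 -0.1 2.3 9.8
43.6 119.1 0.5 1.7 10.6
end 28.54 [470.8 -65.2 119.1] F [-0.1  2.9  9.8] T [ 0.52  0.13 -0.05] w 14.1 88.9
```

```bash
python3 - <<'E'
from h import *
x,y=470.3,-65.3
z=162-43.6; log=[]
while z>110:
    z-=0.3
    move_l([x,y,z],Q,feed=12)
    s=read_state(); F=s["contact_force"]; log.append((round(162-z,1),round(s["tool_pos"][2],1),*F.round(1)))
    if F[2]>19.5 or s["time"]>38: break
for l in log: print(*l)
dwell(.2); st("end"); dwell(.1); st("end"); print(z)
E
```

```text
43.9 118.8 -0.4 1.5 8.6
44.2 118.5 -0.4 2.4 9.3
44.5 118.3 -0.8 2.3 10.4
44.8 118.3 -1.3 1.9 12.4
45.1 118.3 -1.6 3.0 14.7
45.4 118.2 -2.3 2.8 16.5
45.7 118.2 -2.4 2.4 18.4
46.0 118.1 -2.6 2.5 21.1
end 30.74 [471.1 -65.1 118.2] F [-2.7  2.8 21.3] T [ 0.71  0.91 -0.02] w 14.2 90.0
end 30.84 [471.1 -65.1 118.1] F [-3.5  2.4 21.4] T [ 0.7   0.98 -0.04] w 14.4 90.0
116.00000000000003
```

```bash
python3 - <<'E'
from h import *
x,y=470.3,-65.3
z=116.0; z0=118.15; log=[]
move_l([x,y,118],Q,feed=12)
z=118
while z<126:
    z+=0.4
    move_l([x,y,z],Q,feed=12)
    s=read_state(); F=s["contact_force"]; log.append((round(z,1),round(s["tool_pos"][2]-z0,1),*F.round(1)))
    if F[2]<-12.5 or s["time"]>42 or s["tool_pos"][2]-z0>5: break
for l in log: print(*l)
dwell(.2); st("end"); print(z)
im=get_image("side"); cv2.imwrite("pics/s4.png",cv2.resize(im["frame"][130:250,230:390],None,fx=4.5,fy=4.5,interpolation=cv2.INTER_CUBIC))
E
```

```text
118.4 0.4 1.3 2.2 5.8
118.8 0.5 2.8 2.0 1.5
119.2 0.7 4.1 2.1 -3.8
119.6 1.1 3.9 2.6 -4.9
120.0 1.4 4.1 2.3 -4.8
120.4 1.8 4.1 3.6 -6.0
120.8 2.2 4.5 1.5 -5.7
121.2 2.5 5.1 2.4 -6.1
121.6 2.9 4.3 1.3 -5.6
122.0 3.3 5.9 2.5 -6.9
122.4 3.7 6.0 2.0 -6.3
122.8 4.2 5.0 2.6 -6.2
123.2 4.2 4.8 1.9 -9.1
123.6 4.5 5.7 2.2 -9.4
124.0 4.6 6.1 2.5 -12.1
124.4 4.7 7.6 1.4 -15.1
end 35.36 [470.  -65.3 122.8] F [  6.5   1.8 -14.8] T [ 0.61 -1.99 -0.  ] w 14.1 87.8
124.40000000000009
```

View pics/s4.png

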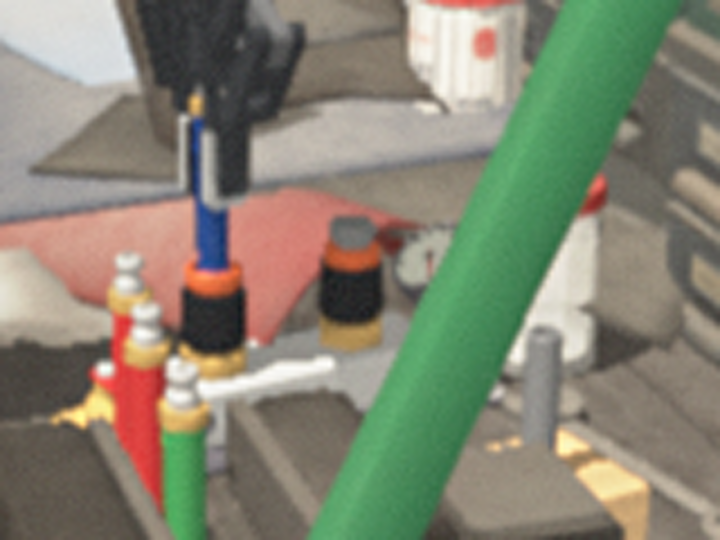

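```bash
python3 - <<'E'
from h import *
move_l([470.3,-65.3,123.2],Q,feed=12); dwell(.2); s=st("relax")
ungrasp(); dwell(.3); st("open")
move_l([470.3,-65.3,245],Q,feed=120); dwell(.3); st("up")
w=get_image("wrist"); sd=get_image("side")
W=cloud(w); zz=W[(abs(W[...,0]-470)<20)&(abs(W[...,1]+65)<20)]; print("top z",np.nanpercentile(zz[:,2],[90,97,100]), "expect",86-43.9+4.5+140)
a=cv2.resize(sd["frame"][130:250,230:350],(480,480),interpolation=cv2.INTER_CUBIC)
b=cv2.resize(w["frame"][100:300,220:420],(320,480))
cv2.imwrite("pics/f5.png",np.hstack([a,b]))
E
```

```text
relax 35.86 [470.2 -65.3 122.4] F [ 5.6  1.9 -7.4] T [ 0.61 -1.5  -0.01] w 14.2 88.9
open 36.85 [470.3 -65.3 123.2] F [ 0.4  0.6 -0. ] T [0.02 0.   0.  ] w 85.6 0.0
up 38.32 [470.1 -65.3 244.6] F [0.3 0.4 0.9] T [ 0.02 -0.    0.01] w 85.4 0.0
top z [323.62116705 324.38521958 325.48773622] expect 186.6
```

View pics/f5.png

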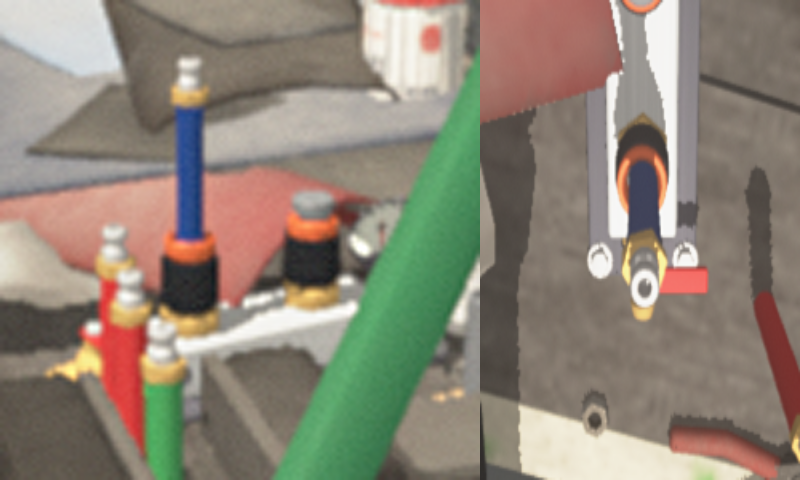

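The blue tube stands upright in the open outlet, at about (188,150) in the left half of the picture. Its orange ring has risen and the gripper is clear.

```bash
python3 -c "
from plant import *
print(hand_in())"
```

```text
the job is handed in; nothing more can be done
None
```

The job is handed in: the blue tube bottomed in the open outlet at about 21 N, the tug up peaked at about 15 N (some 4.7 mm) and raised the collet ring, and the tube was let go standing upright at about 38 s.

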